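Refit the drive shaft of a bottle roller

ROBOT

A 7-joint arm with a two-finger parallel gripper is mounted at the origin on a cart in front of the work surface, level with it; the furniture and walls round the work are solid. World frame = base frame: x ahead of the robot, y to its left, z up, the work surface at z = 0. Lengths are in m, angles in rad, forces in N, time in s.
With the tool pointing down it reaches from about 0.35 to 0.9 m from the base axis. Payload 8.1 kg.
Tool frame: the origin (TCP) lies at the very end of the fingers, on their centre line; the grasp point (between the pads) lies 19 mm behind it (arm.tcp_to_grasp is the z of the grasp point in the tool frame, in m); z points along the fingers, y is the line along which they close (so a half turn about z gives the same grasp; the last joint's range is limited). The gripper opens to 92 mm and grips with 3 to 60 N. Pads are 19 mm wide; open, the fingers measure 130 mm over their backs; the gripper's body (75 mm by 190 mm) begins 47 mm behind the grasp point.
Start: joints at [-1.356, 0.434, 0.025, 1.573, -0.012, 1.134, -0.075], TCP at [0.195, 0.594, 0.227] pointing down, gripper open.
Joint ranges: [-2.62, 2.62], [-0.44, 2.09], [-1.27, 1.32], [0.08, 2.57], [-1.32, 4.46], [0.12, 2], [-2.74, 2.74]. Speed limits (rad/s): [2.22, 2.22, 3.01, 3.01, 3.14, 3.14, 3.14].

INTERFACE

Orientations are given as a rotation vector (axis times angle).
In Python, from cell import readout, vision, sign_off, arm gives the robot as it stands. The module is installed in compiled form; this text tells all that it offers.
- The arm moves only by the shell command python3 -m creep 'ROWS' [FORCE]. ROWS is JSON, a list of rows, each a list of 5 numbers: the shift along the tool's x, y, z in units of 4 cm (1.0 is 4 cm), then the turn about the tool's z in units of 4 degrees (1.0 is 4 degrees), then the opening, from 0 (shut) to 1 (fully open). A call has 1 to 12 rows; each row shifts and turns the commanded pose from where the row before left it, along the tool's axes as they then stand; what a row does not reach is not made up. A row lasts 1/8 s, in which the tool goes at most 62.5 mm and 10.7 degrees, less where a joint would pass 70% of its speed; a pose out of reach is approached as far as the arm can. A call with a number of a shift or a turn outside -1 to 1 is refused whole. A call with a gripper value outside its range is refused whole. The fingers move at their own pace and stop on an object; FORCE is the grip in N (left out, the last holds). Time passes only in rows, so rows that do not move let the fingers close. It gives the time, the measured TCP pose, the force, the opening and the grip force at its end, in the units of the state.
- readout.observe(): the state, without advancing time (a new reading comes with each control period).
- vision.get_image(name): name is "scene" or "top"; returns a dict with "pixels" (384x512x3 uint8, blue, green, red), "z_map" (384x512 float32, m along the optical axis (not along the pixel's ray), 0 where there is no reading), "camera_matrix" (3x3 intrinsics, pixels), "k1" (the pictures are not rectified: a ray, as slopes to the right and down, at radius r is drawn at 1 + k1 r^2 times it, then the intrinsics apply), "position" and "rotation" of the camera in the world. Camera axes: x right, y up, looking along -z (the intrinsics and any distortion apply to the point x, -y, -z); pixel columns grow to the right and rows downward; lengths in m; the calibration is good to about 2 mm. A picture is of the moment at which its call begins.
- sign_off(): hands the job in; it is judged then, once.
The state is a dict: "clock": time; "joints": joint angles; "dq": joint speeds; "joint_efforts": joint torques, N m; "position": TCP position; "ee_rot": TCP orientation; "force": force on the tool from outside, world axes, zero at the start; "ft_torque": the same for the moment, N m; "width": opening from 0.0 (shut) to 1.0 (fully open); "gripper_force": force on a finger pad.
Only numpy, scipy, OpenCV 4.12 (cv2) and the standard library are available. Lean on these libraries where they do the work, as an engineer would, in place of code of your own. Each camera call takes 0.05 s, during which the arm holds its last target. There are 200 camera calls.

TASK

The bottle roller's drive shaft has been taken out and lies on its black rest. Take it by the orange grip, find the hole of the sliding take-up block (which stands slackened off to one side) with its nose, draw that block back into line, and thread the shaft on through the blue pillow block into the gearbox until its collar sits flush against the take-up block; then let go. Feel your way in gently - never ram or force the shaft - and leave the other things on the bench undisturbed.

Things in the scene. Friction and masses are not known exactly. Their poses are not given: they have to be found in the camera images.
- shaft_grip (a point): centre of the loose shaft's orange grip, on the shaft's axis (52 long, 18 wide, 26 high). Own y: along the shaft to the nose; z: up as it lies on the rest; the flat sides to take it by face +-x. Shaft: steel rod 12 mm thick, 0.26 kg in all; collar's seat face at y = +32 mm, nose at +197, balance point about +20.
- shaft_nose (a point): tip of the shaft's nose, on its axis, 197 mm from the grip's centre. The nose tapers from 12 mm to 8 mm in diameter over the last 6 mm. Axes as the grip's.
- shaft_seat (a point): centre of the seat face of the shaft's collar (26 mm across, 6 mm thick, between grip and rod), 165 mm behind the nose, 32 mm ahead of the grip's centre. Axes as the grip's.
- rest: fixed black rest, 56 x 215 mm. The shaft lies on it level, axis 55 mm above the bench: a narrow pad (10 mm wide) under the grip and a fork 120 mm ahead of the collar, prongs ending 2 mm below the rod's top; lift straight up by 20 mm or more to clear it. Origin: on the bench below the collar's seat face; y to the nose.
- roller: bottle roller, fixed, x from -60 to +123, y from -3 to +217, 129 mm high. Origin: on the bench below the bearing axis, in the plane of the take-up block's front face; y: threading direction; z up. The axis runs along y at x = 0, z = 95 mm, through take-up block, blue pillow block (y 75 to 93) and grey gearbox. All three holes are 15 mm wide with plain, unfunnelled mouths.
- block_seat (a point): point of the bearing axis in the plane of the take-up block's front face, 95 mm up, where the collar's seat face ends; fixed to the roller. The aluminium block (x from -40 to +19 about its hole, y 0 to 20) slides along x in a blue window frame (top z = 128 mm) against 2 N friction, travel -6 to +38 mm. At the start its hole stands at x = +8 to +36 mm, z = 95, not measured. Axes as the roller's.
- pillow_mouth (a point): centre of the mouth of the hole in the fixed pillow block, 75 mm along the bearing axis from the block's face; 18 mm thick. Axes as the roller's.
- socket_mouth (a point): centre of the mouth of the gearbox's drive socket, 145 mm along the bearing axis; 33 mm deep, so the seated shaft ends 13 mm short of its bottom. Forces of the shaft on the roller above 35 N count as ramming. Axes as the roller's.
- wide_bottle_red: bystander, to be left alone: a wide white bottle with a red cap, 78 mm wide, 150 mm high. Origin: centre of its underside.
- wipes_box: bystander, to be left alone: a carton of wipes, 118 x 118 x 144 mm. Origin: centre of its underside.
- blue_vial: bystander, to be left alone: a small vial with blue liquid, 34 mm wide, 58 mm high. Origin: centre of its underside.
- spare_red_cap: bystander, to be left alone: a loose red screw cap, 63 mm wide, 24 mm high. Origin: centre of its underside.

How it is judged:
By the outcome, as a careful person would: the job done as asked, in the order asked, and still so for the second after the job is handed in, with the robot touching nothing.
It also fails if it takes over 64 s, if anything falls off the work surface, if the arm or the gripper's body presses on something with over 40 N, if the wrist force passes 120 N, or if a joint passes its speed limit or range.

## Working session

There is one attempt and no reset: what is moved stays moved. The work goes in short steps, Python scripts to look and compute and a shell command to move; the robot and the scene stay as the last step left them, time stands still between calls to the robot, and variables do not carry over. Pictures are saved under pics/ and viewed, at most 10 in all, crops included, and the job is handed in when it is done.

```bash
mkdir -p pics
cat > h.py <<'E'
import numpy as np, cv2
from cell import readout, vision, sign_off, arm
def cloud(im):
    K=np.array(im["camera_matrix"]);k1=im["k1"];d=im["z_map"]
    v,u=np.mgrid[0:d.shape[0],0:d.shape[1]]
    a=cv2.undistortPoints(np.stack([u,v],-1).reshape(-1,1,2).astype(np.float64),K,np.array([k1,0,0,0,0.])).reshape(d.shape+(2,))
    P=np.stack([a[...,0]*d,-a[...,1]*d,-d],-1)
    R=np.array(im["rotation"])
    if R.shape!=(3,3): R=cv2.Rodrigues(R)[0]
    W=P@R.T+np.array(im["position"])
    W[d==0]=np.nan
    return W
E
python3 - <<'E'
from h import *
s=readout.observe();print(s, arm.tcp_to_grasp)
ims=[]
for n in("scene","top"):
    im=vision.get_image(n);cv2.imwrite(f"pics/{n}0.png",im["pixels"]);np.savez(f"{n}0.npz",**im);print(n,im["position"],im["rotation"],im["camera_matrix"],im["k1"])
E
```

```text
{'clock': 0.0, 'joints': array([-1.3555842 ,  0.43525064,  0.02499992,  1.57408931, -0.01160849,
        1.13397226, -0.07506512]), 'dq': array([-0.0007922 ,  0.00203572,  0.00040955,  0.00054778, -0.00041738,
       -0.00046059, -0.00040321]), 'joint_efforts': array([-1.19814002e-03, -6.67858815e+01,  9.84875187e-01, -3.14457071e+01,
       -6.03315979e-02,  4.29848477e-02,  1.69306245e-04]), 'position': array([0.19521543, 0.59320459, 0.2259311 ]), 'ee_rot': array([-4.97200922e-01, -3.10189374e+00,  2.46757574e-03]), 'force': array([ 0.06153737, -0.77721511,  0.1229527 ]), 'ft_torque': array([-0.00341581,  0.00168767, -0.03050508]), 'gripper_force': 0.0, 'width': 0.999162935397531} -0.0188
scene [-0.02539541 -0.31994562  0.74626348] [ 0.71268485 -0.40534915 -1.03140186] [[394.32442262   0.         256.45672643]
 [  0.         394.32442262 197.43467761]
 [  0.           0.           1.        ]] 0.008753713184634653
top [ 0.26969316 -0.02688597  1.41132739] [ 0.16892931 -0.15111214 -1.4476193 ] [[446.77018604   0.         248.78985368]
 [  0.         446.77018604 179.74788884]
 [  0.           0.           1.        ]] 0.036250799181401304
```

View pics/scene0.png

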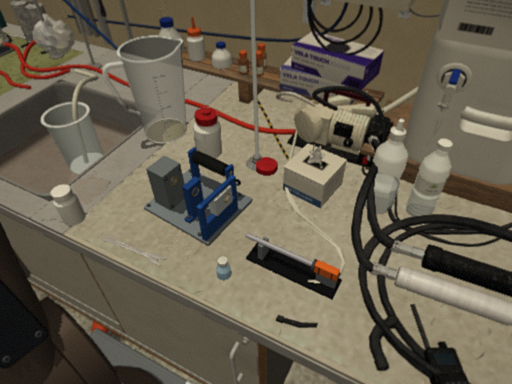

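View pics/top0.png

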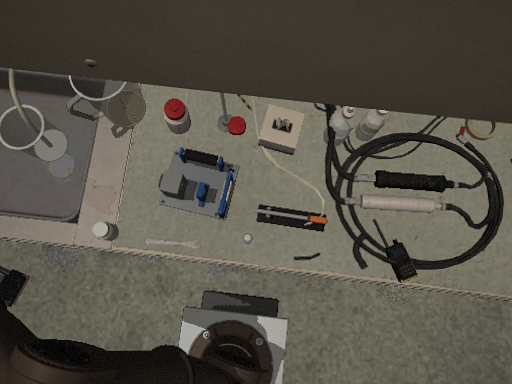

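Scene view: the roller is at (200,195), with its blue take-up frame at (215,205) and gearbox at (165,185). The shaft on its rest is at (295,262), grip at (325,270), nose at (250,238). In the top view the grip is at (317,220) and the frame at (227,193).

```bash
cat > m.py <<'E'
from h import *
for n in("scene","top"):
    im=dict(np.load(n+"0.npz"));W=cloud(im);px=im["pixels"];hsv=cv2.cvtColor(px,cv2.COLOR_BGR2HSV)
    H,S,V=[hsv[...,i].astype(int) for i in range(3)]
    # grip
    m=(H<16)&(S>150)&(V>110)&(W[...,2]>.03)&(W[...,2]<.09)&(W[...,0]>.3)&(W[...,0]<.8)
    c,l,st,_=cv2.connectedComponentsWithStats(m.astype(np.uint8))
    for i in range(1,c):
        if st[i,4]>25:
            p=W[l==i];print(n,"orange",st[i],np.nanmedian(p,0),np.nanmin(p,0),np.nanmax(p,0))
    b=(H>105)&(H<125)&(S>150)&(W[...,2]>.02)&(W[...,2]<.2)
    c,l,st,_=cv2.connectedComponentsWithStats(b.astype(np.uint8))
    for i in range(1,c):
        if st[i,4]>25:
            p=W[l==i];print(n,"blue",st[i],np.nanmedian(p,0),np.nanmin(p,0),np.nanmax(p,0))
    if n=="scene": x0,y0,x1,y1=140,140,260,245
    else: x0,y0,x1,y1=150,140,250,220
    cv2.imwrite(f"pics/c_{n}.png",cv2.resize(px[y0:y1,x0:x1],None,fx=6,fy=5.6,interpolation=cv2.INTER_CUBIC))
E
python3 m.py; python3 -c "
import cv2,numpy as np
a=cv2.imread('pics/c_scene.png');print(a.shape)"
```

```text
scene orange [315 260  25  20 228] [ 0.44797433 -0.21557231  0.06672608] [ 0.43966094 -0.24136154  0.04584884] [ 0.46151214 -0.18959991  0.07070329]
scene blue [88 22 29 27 48] [0.95144316 0.8500928  0.17033927] [0.94650472 0.78533104 0.0710947 ] [1.11527211 1.04647875 0.19882461]
scene blue [217  42   8   6  39] [1.05999661 0.40829161 0.16811539] [1.04941074 0.3970947  0.16160316] [1.07689013 0.42617535 0.17065709]
scene blue [ 183  148   54   92 1580] [0.48113916 0.07551378 0.07106723] [0.42365867 0.05581779 0.02008247] [0.60973515 0.22355677 0.13016155]
top orange [310 216  17   7  90] [ 0.45453592 -0.21590057  0.06799326] [ 0.44635726 -0.24263252  0.05504529] [ 0.46296544 -0.19105406  0.07451076]
top blue [179 148   7  15  35] [0.59733869 0.21682745 0.10846701] [0.59218403 0.21445452 0.02031197] [0.61447053 0.22206646 0.11703344]
top blue [218 157   6  14  38] [0.58678249 0.09598656 0.10083813] [0.57802037 0.09263412 0.02004314] [0.60041366 0.10147565 0.11620197]
top blue [218 172  15  46 185] [0.47164987 0.06964079 0.12603267] [0.42977467 0.05715757 0.02531585] [0.55412531 0.08206961 0.1342174 ]
top blue [197 183  12  23 126] [0.48966069 0.13984231 0.11606977] [0.46136955 0.13191522 0.02125922] [0.527486   0.15160251 0.12561727]
(588, 720, 3)
```

View pics/c_scene.png

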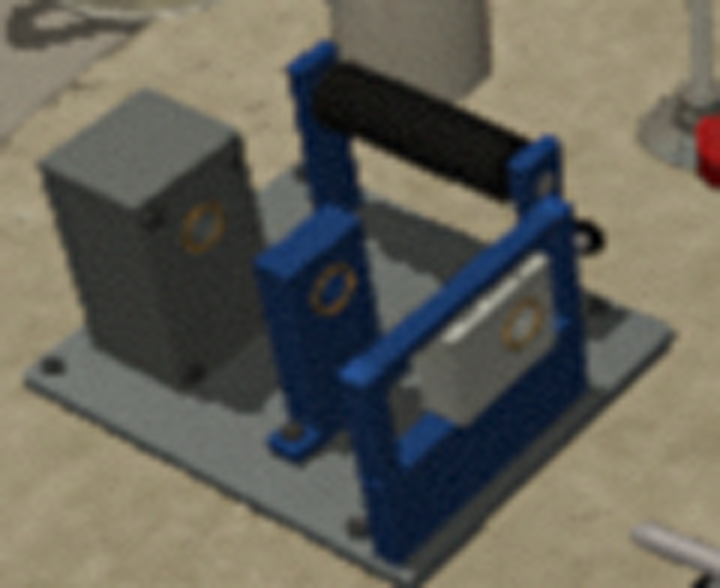

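Crop of the scene view: all three bronze hole rings face the camera. They are at about (226.8,197.9) for the take-up block, (195.5,191.8) for the pillow block and (173.7,180.5) for the gearbox. The block stands slid off to +x.

```bash
cat >> h.py <<'E'
def rays(im,uv):
    K=np.array(im["camera_matrix"])
    a=cv2.undistortPoints(np.array(uv,float).reshape(-1,1,2),K,np.array([float(im["k1"]),0,0,0,0.])).reshape(-1,2)
    R=cv2.Rodrigues(np.array(im["rotation"]))[0]
    return np.c_[a[:,0],-a[:,1],-np.ones(len(a))]@R.T, np.array(im["position"])
def onplane(im,uv,z):
    d,o=rays(im,uv);return o+d*((z-o[2])/d[:,2])[:,None]
def project(im,P):
    R=cv2.Rodrigues(np.array(im["rotation"]))[0];p=(np.atleast_2d(P)-im["position"])@R
    return cv2.projectPoints((p*[1,-1,-1]).reshape(-1,1,3),np.zeros(3),np.zeros(3),im["camera_matrix"],np.array([float(im["k1"]),0,0,0,0.]))[0].reshape(-1,2)
E
python3 - <<'E'
from h import *
im=dict(np.load("scene0.npz"));W=cloud(im);hsv=cv2.cvtColor(im["pixels"],cv2.COLOR_BGR2HSV).astype(int)
for n,(u,v) in dict(block=(226.8,197.9),pillow=(195.5,191.8),gear=(173.7,180.5)).items():
    u0,v0=int(u)-6,int(v)-7
    s=hsv[v0:v0+15,u0:u0+13]
    m=(s[...,0]<22)&(s[...,0]>5)&(s[...,1]>75)
    ys,xs=np.nonzero(m);pts=np.c_[xs+u0,ys+v0].astype(np.float32)
    e=cv2.fitEllipse(pts) if len(pts)>5 else None
    bb=(pts.min(0)+pts.max(0))/2
    print(n,len(pts),bb,e, onplane(im,[e[0],bb],.095).round(4).tolist(), np.nanmedian(W[ys+v0,xs+u0],0).round(4))
for n in("scene","top"):
    im=dict(np.load(n+"0.npz"));W=cloud(im);hsv=cv2.cvtColor(im["pixels"],cv2.COLOR_BGR2HSV).astype(int);H,S,V=hsv[...,0],hsv[...,1],hsv[...,2]
    # frame top pixels & pillow top
    b=(H>105)&(H<125)&(S>130)
    for lab,zc,box in(("frame",.128,(.38,.62,.04,.09)),("pill",.118,(.44,.54,.12,.16))):
        m=b&(abs(W[...,2]-zc)<.006)&(W[...,0]>box[0])&(W[...,0]<box[1])&(W[...,1]>box[2])&(W[...,1]<box[3])
        p=W[m];
        if len(p)<5: print(n,lab,len(p));continue
        r=cv2.minAreaRect((p[:,:2]*1000).astype(np.float32)); print(n,lab,len(p),r,p.mean(0).round(4))
    o=(H<16)&(S>130)&(V>90)&(W[...,0]>.4)&(W[...,0]<.5)&(W[...,1]>-.27)&(W[...,1]<-.17)&(W[...,2]>.063)
    print("grip top",cv2.minAreaRect((W[o][:,:2]*1000).astype(np.float32)),W[o].mean(0).round(4))
    # rod: above rest
    m=(W[...,2]>.053)&(W[...,2]<.068)&(W[...,0]>.4)&(W[...,0]<.56)&(W[...,1]>-.15)&(W[...,1]<.03)&(S<70)
    p=W[m];l=cv2.fitLine((p[:,:2]*1000).astype(np.float32),cv2.DIST_HUBER,0,.01,.01).ravel();print("rod",len(p),l,p.min(0),p.max(0))
    ys,xs=np.nonzero(m)
    q=onplane(im,np.c_[xs,ys],.060);l=cv2.fitLine((q[:,:2]*1000).astype(np.float32),cv2.DIST_HUBER,0,.01,.01).ravel();print("rodplane",l,q[:,:2].min(0),q[:,:2].max(0))
E
```

```text
block 22 [226.5 197. ] ((226.51165771484375, 197.2530975341797), (4.537235736846924, 8.424344062805176), 24.70647621154785) [[0.508, 0.0575, 0.095], [0.5087, 0.058, 0.095]] [0.5079 0.0567 0.0987]
pillow 11 [195.  191.5] ((195.0462646484375, 191.25527954101562), (5.1993303298950195, 8.3716402053833), 28.096643447875977) [[0.4913, 0.1346, 0.095], [0.4906, 0.1343, 0.095]] [0.4899 0.1345 0.0911]
gear 37 [173.5 180. ] ((173.53192138671875, 180.1329345703125), (5.675785064697266, 8.451202392578125), 32.40378952026367) [[0.4998, 0.2039, 0.095], [0.5002, 0.2043, 0.095]] [0.4996 0.204  0.0947]
scene frame 242 ((486.8145751953125, 70.25940704345703), (14.864461898803711, 124.52189636230469), 83.87113952636719) [0.4829 0.0696 0.127 ]
scene pill 135 ((491.794189453125, 142.89907836914062), (20.162670135498047, 45.07445526123047), 83.66304779052734) [0.49   0.142  0.1177]
grip top ((450.62506103515625, -214.91136169433594), (52.66877746582031, 19.220504760742188), 86.53242492675781) [ 0.4499 -0.2155  0.0672]
rod 341 [ 4.0794808e-02  9.9916756e-01  4.5386157e+02 -8.5730019e+01] [ 0.44112353 -0.149
[... 158 characters left out ...]
46991384 -0.01957321]
top frame 134 ((491.89697265625, 69.16251373291016), (10.672361373901367, 124.68999481201172), 83.36100769042969) [0.4916 0.0695 0.1277]
top pill 77 ((494.2923278808594, 142.68109130859375), (15.63216495513916, 41.71961975097656), 82.68029022216797) [0.4937 0.1427 0.1191]
grip top ((454.84912109375, -215.88143920898438), (49.788848876953125, 16.732501983642578), 88.28545379638672) [ 0.4548 -0.2157  0.0683]
rod 184 [ 4.0121231e-02  9.9919480e-01  4.5947888e+02 -8.3572815e+01] [ 0.44717625 -0.14972133  0.05324658] [ 0.47585565 -0.01822605  0.06603687]
rodplane [ 3.9462168e-02  9.9922109e-01  4.5976285e+02 -8.3312210e+01] [ 0.44675013 -0.15003385] [ 0.47524244 -0.0182269 ]
```

```bash
python3 -m creep '[[0,0,0,1,1],[0,0,0,1,1],[0,0,0,1,1],[0,0,0,1,1],[0,0,0,1,1],[0,0,0,1,1],[0,0,0,1,1],[0,0,0,1,1],[0,0,0,1,1],[0,0,0,1,1],[0,0,0,1,1],[0,0,0,1,1]]'; python3 -m creep '[[-0.5,0.2,0,1,1],[-0.8,0.2,0,1,1],[-0.8,0.2,0,1,1],[-0.8,0.2,0,1,1],[-0.8,0.2,0,1,1],[-0.8,0.2,0,1,1],[-0.8,0.2,0,0.5,1],[-0.8,0.2,0,0,1],[-0.8,0.2,0,0,1],[-0.8,0.2,0,0,1],[-0.8,0.2,0,0,1],[-0.5,0.2,0,0,1]]'
cat > st.py <<'E'
from h import *
def st():
    s=readout.observe();R=cv2.Rodrigues(s["ee_rot"])[0]
    print("t",round(s["clock"],2),"p",s["position"].round(4),"yaw_y",np.degrees(np.arctan2(R[1,1],R[0,1])).round(2),"zax",R[:,2].round(3),"F",s["force"].round(2),"T",s["ft_torque"].round(2),"w",round(s["width"],3),"gf",s["gripper_force"],"j",s["joints"].round(2));return s,R
if __name__=="__main__": st()
E
python3 st.py
```

```text
clock: 1.6
position: [0.1952, 0.5934, 0.2263]
ee_rot: [1.719, 2.629, -0.001]
force: [0.0, 0.0, 0.7]
width: 1.002
gripper_force: 0.0
clock: 3.1
position: [0.3246, 0.2463, 0.2266]
ee_rot: [-2.267, -2.174, 0.001]
force: [0.3, 0.7, -0.0]
width: 1.0
gripper_force: 0.0
t 3.1 p [0.3246 0.2463 0.2266] yaw_y -2.42 zax [-0.001 -0.    -1.   ] F [ 0.26  0.73 -0.02] T [-0.07  0.08 -0.01] w 1.0 gf 0.0 j [-1.2   0.06  0.45  2.09 -0.03  1.   -0.77]
```

```bash
python3 -m creep '[[-0.6,0.3,0,0,1],[-1,0.3,0,0,1],[-1,0.3,0,0,1],[-1,0.3,0,0,1],[-1,0.3,0,0,1],[-1,0.3,0,0,1],[-1,0.3,0,0,1],[-1,0.3,0,0,1],[-1,0.3,0,0,1],[-1,0.3,0,0,1],[-1,0.38,0,0,1],[-0.85,0.3,0,0,1]]' >/dev/null; python3 -m creep '[[0,0,0.5,0,1],[0,0,0.5,0,1],[0,0,0.2,0,1],[0,0,0,0,1]]'>/dev/null;python3 st.py
python3 - <<'E'
from h import *
for n in("scene","top"):
    im=vision.get_image(n);np.savez(n+"1.npz",**im);W=cloud(im)
    if n=="scene":
        p=im["pixels"][190:330,230:370];cv2.imwrite("pics/s1.png",cv2.resize(p,None,fx=4.2,fy=4.2,interpolation=cv2.INTER_CUBIC))
E
```

```text
t 5.1 p [ 0.4529 -0.2143  0.1786] yaw_y -2.29 zax [-0.001  0.    -1.   ] F [0.42 0.09 0.42] T [-0.11  0.04  0.01] w 1.002 gf 0.0 j [-0.33  0.36  0.88  1.98 -0.34  0.95  0.68]
```

View pics/s1.png

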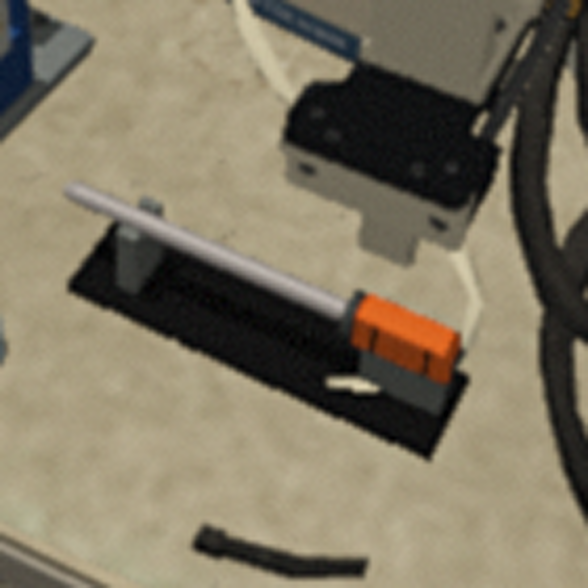

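Crop: the gripper hangs in line above the orange grip (405,335), with the rod clear and the nose at (75,188). Next I descend and grip.

```bash
python3 -m creep '[[-0.1,0,0.6,0,1],[0,0,0.8,0,1],[0,0,0.8,0,1],[0,0,0.7,0,1],[0,0,0.4,0,1],[0,0,0.25,0,1],[0,0,0,0,1]]' >/dev/null;python3 st.py;  python3 -m creep '[[0,0,0,0,0.3],[0,0,0,0,0.2],[0,0,0,0,0.1],[0,0,0,0,0],[0,0,0,0,0],[0,0,0,0,0],[0,0,0,0,0],[0,0,0,0,0]]' 55 >/dev/null; python3 st.py
```

```text
t 6.08 p [ 0.4537 -0.218   0.0368] yaw_y -2.21 zax [ 0.  0. -1.] F [-0.92  0.13  0.  ] T [-0.14  0.01 -0.04] w 0.999 gf 0.0 j [-0.14  0.57  0.67  2.1  -0.59  0.66  0.9 ]
t 7.08 p [ 0.4534 -0.2179  0.0367] yaw_y -2.21 zax [-0.  0. -1.] F [ 0.45 -0.4  -0.35] T [-0.05  0.01 -0.06] w 0.194 gf 54.98936891555786 j [-0.14  0.57  0.67  2.1  -0.59  0.66  0.9 ]
```

```bash
python3 -m creep '[[0,0,-0.15,0,0],[0,0,-0.25,0,0],[0,0,-0.35,0,0],[0,0,-0.35,0,0],[0,0,-0.2,0,0],[0,0,0,0,0]]' >/dev/null;python3 st.py; python3 -m creep '[[0,0.1,0,0.4,0],[0.2,0.15,0,0.4,0],[0.3,0.15,0,0.3,0],[0.3,0.1,0.1,0,0],[0.3,0.08,0.1,0,0],[0.2,0,0.1,0,0],[0,0,0,0,0],[0,0,0,0,0]]' >/dev/null; python3 st.py
cat > look.py <<'E'
import sys
from h import *
for n in("scene","top"):
    im=vision.get_image(n);np.savez(f"{n}{sys.argv[1]}.npz",**im)
    x0,y0,x1,y1=(180,160,300,270) if n=="scene" else (190,160,320,240)
    if n=="scene" or len(sys.argv)>2: cv2.imwrite(f"pics/{n}{sys.argv[1]}.png",cv2.resize(im["pixels"][y0:y1,x0:x1],None,fx=5,fy=5,interpolation=cv2.INTER_CUBIC))
E
python3 look.py 2
```

```text
t 7.83 p [ 0.4541 -0.2179  0.0894] yaw_y -2.19 zax [ 0.001 -0.    -1.   ] F [ 0.22 -0.86 -3.39] T [-0.15  0.05  0.01] w 0.191 gf 54.98686194419861 j [-0.21  0.5   0.76  2.07 -0.5   0.77  0.82]
t 8.82 p [ 0.4819 -0.1686  0.0768] yaw_y -6.64 zax [ 0. -0. -1.] F [ 0.48 -0.02 -3.53] T [-0.24  0.01  0.01] w 0.188 gf 54.98694062232971 j [-0.32  0.53  0.77  2.06 -0.54  0.76  0.67]
```

View pics/scene2.png

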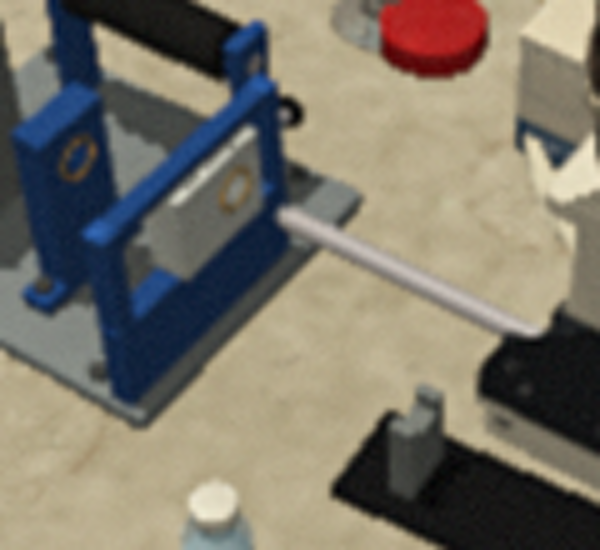

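Crop: the nose is at (290,220), about 30 mm short of the take-up hole at (237,190). The rod's line extended passes close to the hole, slightly low in the image.

```bash
cat > axis.py <<'E'
import sys
from h import *
tag=sys.argv[1]
s=readout.observe();R=cv2.Rodrigues(s["ee_rot"])[0]
g=s["position"]+R[:,2]*(-.0188); tx=R[:,0]; print("fk grasp",g.round(4),"dir",tx.round(4))
zb=.095
for n in("scene","top"):
    im=dict(np.load(f"{n}{tag}.npz"));W=cloud(im);
    hsv=cv2.cvtColor(im["pixels"],cv2.COLOR_BGR2HSV).astype(int)
    r=(W-g); a=r@tx; lat=r@R[:,1]
    m=(a>.06)&(a<.25)&(abs(lat)<.02)&(abs(W[...,2]-g[2]-.002)<.012)&(W[...,2]>.05)&(hsv[...,1]<80)
    ys,xs=np.nonzero(m)
    # per image column: centre of the rod -> weighted line
    cols=np.unique(xs);c=np.array([[x,ys[xs==x].mean()] for x in cols if (xs==x).sum()>=3]) if n=="scene" else np.array([[x,ys[xs==x].mean()] for x in cols if (xs==x).sum()>=2])
    l=cv2.fitLine(c.astype(np.float32),cv2.DIST_HUBER,0,.01,.01).ravel()
    ends=np.array([[u,l[3]+(u-l[2])*l[1]/l[0]] for u in(c[:,0].min(),c[:,0].max())])
    print(n,len(c),"line px",ends.round(2).tolist(),"on z:",onplane(im,ends,g[2]).round(4).tolist())
    pr=project(im,np.array([g+tx*.08,g+tx*.199]));print("  predicted px",pr.round(2).tolist(),"obs v at pred u",[(l[3]+(u-l[2])*l[1]/l[0]).round(2) for u in pr[:,0]])
    if n=="scene":
        for k,q in dict(block=(226.5,197.25),pillow=(195.05,191.3),gear=(173.5,180.1)).items(): print("  line v at",k,(l[3]+(q[0]-l[2])*l[1]/l[0]).round(2),"vs",q[1])
        ex=project(im,np.array([g,g+R[:,1]*.01,g+[0,0,.01]])); print("  px per 10mm: x",(ex[1]-ex[0]).round(2)," z",(ex[2]-ex[0]).round(2))
E
python3 axis.py 2
```

```text
fk grasp [ 0.4819 -0.1687  0.0957] dir [ 1.160e-01  9.933e-01 -2.000e-04]
scene 60 line px [[222.0, 195.89], [285.0, 226.27]] on z: [[0.5064, 0.0689, 0.0957], [0.4889, -0.1018, 0.0957]]
  predicted px [[280.25, 223.54], [236.46, 201.84]] obs v at pred u [np.float64(223.97), np.float64(202.86)]
  line v at block 198.06 vs 197.25
  line v at pillow 182.89 vs 191.3
  line v at gear 172.5 vs 180.1
  px per 10mm: x [ 2.31 -3.1 ]  z [ 0.39 -3.03]
top 16 line px [[229.0, 189.06], [251.0, 193.37]] on z: [[0.5093, 0.0602, 0.0957], [0.504, -0.0067, 0.0957]]
  predicted px [[278.01, 200.77], [239.2, 191.66]] obs v at pred u [np.float64(198.66), np.float64(191.06)]
```

```bash
sed -i 's/(a<.25)/(a<.192)/' axis.py; python3 axis.py 2
```

```text
fk grasp [ 0.4819 -0.1687  0.0957] dir [ 1.160e-01  9.933e-01 -2.000e-04]
scene 48 line px [[238.0, 203.62], [285.0, 226.38]] on z: [[0.5017, 0.0229, 0.0957], [0.4886, -0.1019, 0.0957]]
  predicted px [[280.25, 223.54], [236.46, 201.84]] obs v at pred u [np.float64(224.08), np.float64(202.87)]
  line v at block 198.05 vs 197.25
  line v at pillow 182.81 vs 191.3
  line v at gear 172.38 vs 180.1
  px per 10mm: x [ 2.31 -3.1 ]  z [ 0.39 -3.03]
top 10 line px [[242.0, 191.85], [251.0, 192.95]] on z: [[0.5054, 0.0205, 0.0957], [0.5053, -0.0066, 0.0957]]
  predicted px [[278.01, 200.77], [239.2, 191.66]] obs v at pred u [np.float64(196.27), np.float64(191.5)]
```

```bash
python3 -m creep '[[0.1,0.025,-0.012,0,0],[0.15,0,0,0,0],[0.15,0,0,0,0],[0.1,0,0,0,0],[0.08,0,0,0,0],[0,0,0,0,0]]' >/dev/null;python3 st.py; python3 -m creep '[[0.05,0,0,0,0],[0.05,0,0,0,0],[0,0,0,0,0]]' >/dev/null; python3 st.py;python3 -m creep '[[0.05,0,0,0,0],[0,0,0,0,0]]' >/dev/null; python3 st.py
```

```text
t 9.68 p [ 0.4857 -0.1449  0.0772] yaw_y -6.59 zax [-0.  0. -1.] F [-0.54 -0.01 -2.71] T [-0.17  0.12  0.01] w 0.192 gf 54.986849427223206 j [-0.37  0.53  0.77  2.07 -0.54  0.75  0.63]
t 10.05 p [ 0.4862 -0.1411  0.0772] yaw_y -6.6 zax [ 0.  0. -1.] F [ 0.01 -0.45 -2.62] T [-0.14  0.05  0.04] w 0.195 gf 54.98689591884613 j [-0.38  0.53  0.77  2.07 -0.54  0.75  0.62]
t 10.3 p [ 0.4864 -0.1391  0.0772] yaw_y -6.6 zax [-0.  0. -1.] F [-0.34 -0.28 -2.61] T [-0.13  0.02  0.02] w 0.194 gf 54.98682618141174 j [-0.38  0.53  0.77  2.07 -0.54  0.75  0.62]
```

```bash
python3 -m creep '[[0.05,0,0,0,0],[0,0,0,0,0]]' >/dev/null; python3 st.py;python3 -m creep '[[0.05,0,0,0,0],[0,0,0,0,0]]' >/dev/null; python3 st.py; python3 look.py 3
```

```text
t 10.55 p [ 0.4866 -0.137   0.0772] yaw_y -6.6 zax [-0.  0. -1.] F [ 0.4   0.3  -2.75] T [-0.2   0.05  0.07] w 0.193 gf 54.98678147792816 j [-0.39  0.53  0.77  2.07 -0.54  0.75  0.61]
t 10.8 p [ 0.4869 -0.1351  0.0772] yaw_y -6.6 zax [-0.  0. -1.] F [ 0.7  -0.83 -3.45] T [-0.17  0.07 -0.03] w 0.191 gf 54.986963868141174 j [-0.39  0.53  0.78  2.07 -0.54  0.75  0.61]
```

View pics/scene3.png

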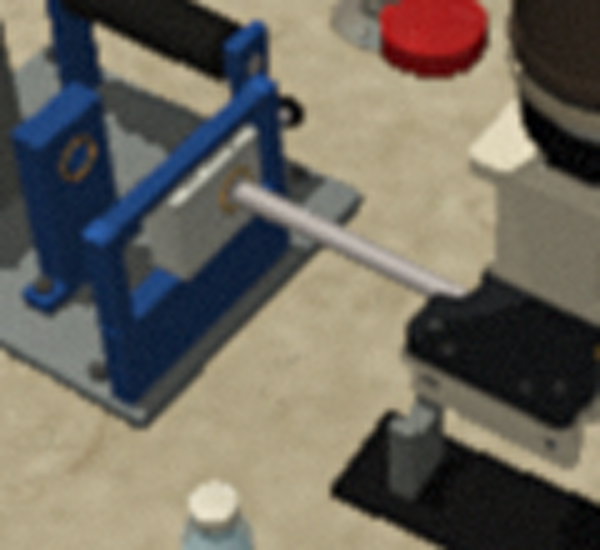

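Crop: the nose tip at (240,190) overlaps the ring at (236,190) and there is no contact force, so it is entering.

```bash
for i in 1; do python3 -m creep '[[0.05,0,0,0,0],[0,0,0,0,0]]' >/dev/null; python3 st.py;python3 -m creep '[[0.05,0,0,0,0],[0,0,0,0,0]]' >/dev/null; python3 st.py;python3 -m creep '[[0.05,0,0,0,0],[0,0,0,0,0]]' >/dev/null; python3 st.py; done
```

```text
t 11.15 p [ 0.4871 -0.1331  0.0772] yaw_y -6.6 zax [-0.  0. -1.] F [ 0.28 -0.15 -3.17] T [-0.17  0.07  0.01] w 0.193 gf 54.98691737651825 j [-0.4   0.53  0.78  2.07 -0.54  0.75  0.61]
t 11.4 p [ 0.4874 -0.1311  0.0772] yaw_y -6.6 zax [-0.  0. -1.] F [-0.18 -0.44 -3.4 ] T [-0.23  0.04  0.04] w 0.192 gf 54.98691916465759 j [-0.4   0.53  0.78  2.07 -0.54  0.75  0.6 ]
t 11.65 p [ 0.4876 -0.1291  0.0772] yaw_y -6.6 zax [-0.  0. -1.] F [ 0.52  0.82 -3.07] T [-0.15  0.06 -0.  ] w 0.193 gf 54.986931681632996 j [-0.41  0.53  0.78  2.07 -0.54  0.75  0.6 ]
```

```bash
python3 -m creep '[[0.05,0,0,0,0],[0.05,0,0,0,0],[0,0,0,0,0]]' >/dev/null; python3 st.py;python3 -m creep '[[0.05,0,0,0,0],[0.05,0,0,0,0],[0,0,0,0,0]]' >/dev/null; python3 st.py;python3 -m creep '[[0.05,0,0,0,0],[0.05,0,0,0,0],[0,0,0,0,0]]' >/dev/null; python3 st.py; python3 look.py 4; python3 axis.py 4
```

```text
t 12.03 p [ 0.4881 -0.1251  0.0772] yaw_y -6.59 zax [-0.  0. -1.] F [ 0.19 -0.73 -2.88] T [-0.19  0.05 -0.02] w 0.195 gf 54.986860156059265 j [-0.41  0.53  0.78  2.08 -0.54  0.75  0.59]
t 12.4 p [ 0.4885 -0.1211  0.0772] yaw_y -6.59 zax [-0.  0. -1.] F [ 0.31 -0.11 -2.77] T [-0.22  0.01 -0.  ] w 0.193 gf 54.98665809631348 j [-0.42  0.52  0.78  2.08 -0.54  0.75  0.58]
t 12.78 p [ 0.489  -0.1171  0.0772] yaw_y -6.59 zax [-0.  0. -1.] F [-0.24 -0.5  -2.48] T [-0.18  0.1   0.02] w 0.194 gf 54.986756443977356 j [-0.43  0.52  0.78  2.08 -0.54  0.75  0.58]
fk grasp [ 0.4889 -0.1174  0.096 ] dir [0.1151 0.9934 0.    ]
scene 41 line px [[222.0, 195.5], [262.0, 214.07]] on z: [[0.5073, 0.0694, 0.096], [0.4977, -0.0411, 0.096]]
  predicted px [[260.81, 213.44], [219.04, 192.8]] obs v at pred u [np.float64(213.52), np.float64(194.13)]
  line v at block 197.59 vs 197.25
  line v at pillow 182.99 vs 191.3
  line v at gear 172.99 vs 180.1
  px per 10mm: x [ 2.39 -2.95]  z [ 0.2  -3.04]
top 6 line px [[229.0, 190.02], [234.0, 187.47]] on z: [[0.5063, 0.0598, 0.096], [0.5158, 0.0459, 0.096]]
  predicted px [[261.14, 196.48], [222.45, 187.44]] obs v at pred u [np.float64(173.6), np.float64(193.37)]
```

```bash
python3 -m creep '[[0,-0.04,0,0,0],[0,-0.06,0,0,0],[0,-0.06,0,0,0],[0,0,0,0,0]]' >/dev/null; python3 st.py; python3 -m creep '[[0,-0.08,0,0,0],[0,-0.08,0,0,0],[0,-0.08,0,0,0],[0,-0.08,0,0,0],[0,-0.08,0,0,0],[0,-0.07,0,0,0],[0,0,0,0,0]]' >/dev/null; python3 st.py;python3 look.py 5; python3 axis.py 5
```

```text
t 13.38 p [ 0.4826 -0.1168  0.0773] yaw_y -6.63 zax [ 0. -0. -1.] F [ 1.56 -1.11 -3.16] T [-0.31 -0.33 -0.34] w 0.194 gf 55.04275560379028 j [-0.44  0.52  0.78  2.09 -0.54  0.74  0.58]
t 14.25 p [ 0.4636 -0.1145  0.0772] yaw_y -6.61 zax [-0.  0. -1.] F [ 1.52 -1.01 -3.52] T [-0.31 -0.25 -0.25] w 0.192 gf 55.025537610054016 j [-0.45  0.49  0.79  2.14 -0.53  0.72  0.58]
fk grasp [ 0.4638 -0.1144  0.096 ] dir [0.1148 0.9934 0.    ]
scene 44 line px [[215.0, 201.27], [258.0, 222.37]] on z: [[0.4839, 0.0739, 0.096], [0.472, -0.0446, 0.096]]
  predicted px [[254.32, 220.56], [212.23, 199.21]] obs v at pred u [np.float64(220.56), np.float64(199.92)]
  line v at block 206.92 vs 197.25
  line v at pillow 191.49 vs 191.3
  line v at gear 180.92 vs 180.1
  px per 10mm: x [ 2.47 -3.05]  z [ 0.16 -3.03]
top 14 line px [[226.0, 197.5], [239.0, 197.43]] on z: [[0.4828, 0.0659, 0.096], [0.4875, 0.0274, 0.096]]
  predicted px [[259.22, 204.67], [220.39, 195.57]] obs v at pred u [np.float64(197.33), np.float64(197.53)]
```

View pics/scene5.png

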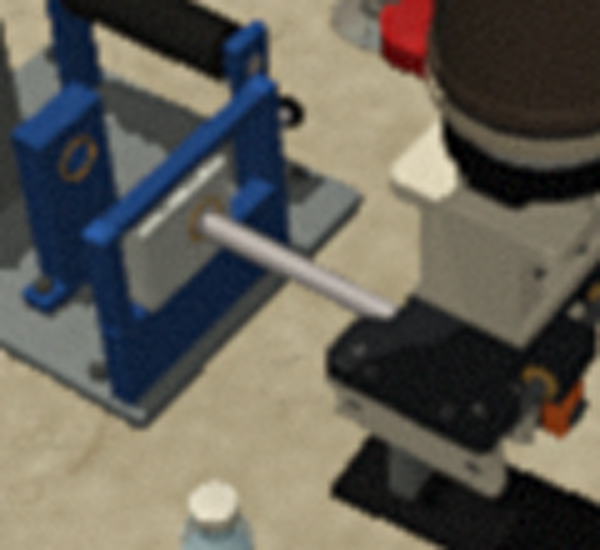

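Crop: the block now sits drawn to the left, hole at (205,222), with the shaft through it. The shaft's line points at the pillow ring (78,157).

```bash
python3 -m creep '[[0.05,0,0,0,0],[0.08,0,0,0,0],[0.1,0,0,0,0],[0.1,0,0,0,0],[0.1,0,0,0,0],[0.1,0,0,0,0],[0,0,0,0,0]]' >/dev/null; python3 st.py; python3 -m creep '[[0.1,0,0,0,0],[0.1,0,0,0,0],[0.1,0,0,0,0],[0.1,0,0,0,0],[0.1,0,0,0,0],[0.05,0,0,0,0],[0,0,0,0,0]]' >/dev/null; python3 st.py
```

```text
t 15.22 p [ 0.4664 -0.0928  0.0772] yaw_y -6.57 zax [-0.  0. -1.] F [ 1.58  0.46 -3.37] T [-0.03 -0.14 -0.24] w 0.192 gf 55.010324120521545 j [-0.5   0.49  0.79  2.14 -0.53  0.72  0.54]
t 16.1 p [ 0.4689 -0.0712  0.0772] yaw_y -6.59 zax [-0.  0. -1.] F [ 2.3  -0.06 -2.78] T [-0.03 -0.22 -0.19] w 0.193 gf 55.00719130039215 j [-0.55  0.49  0.8   2.14 -0.54  0.72  0.49]
```

```bash
for k in 1; do python3 -m creep '[[0.05,0,0,0,0],[0,0,0,0,0]]' >/dev/null; python3 st.py; python3 -m creep '[[0.05,0,0,0,0],[0,0,0,0,0]]' >/dev/null; python3 st.py; python3 -m creep '[[0.05,0,0,0,0],[0,0,0,0,0]]' >/dev/null; python3 st.py; done
```

```text
t 16.35 p [ 0.4691 -0.0695  0.0772] yaw_y -6.61 zax [ 0.  0. -1.] F [ 0.65  0.69 -2.46] T [-0.1  -0.21 -0.2 ] w 0.19 gf 55.00496685504913 j [-0.55  0.49  0.8   2.15 -0.54  0.72  0.49]
t 16.6 p [ 0.4693 -0.0674  0.0772] yaw_y -6.61 zax [-0.  0. -1.] F [ 1.85  1.13 -2.73] T [-0.15 -0.2  -0.24] w 0.189 gf 55.00493109226227 j [-0.56  0.49  0.8   2.15 -0.54  0.72  0.49]
t 16.85 p [ 0.4696 -0.0654  0.0772] yaw_y -6.6 zax [-0.  0. -1.] F [ 0.95  0.57 -2.73] T [-0.14 -0.23 -0.19] w 0.197 gf 55.00533699989319 j [-0.56  0.49  0.8   2.15 -0.54  0.72  0.48]
```

```bash
python3 -m creep '[[0.05,0,0,0,0],[0,0,0,0,0]]' >/dev/null; python3 st.py; python3 -m creep '[[0.05,0,0,0,0],[0,0,0,0,0]]' >/dev/null; python3 st.py; python3 -m creep '[[0.04,0,0,0,0],[0,0,0,0,0]]' >/dev/null; python3 st.py
```

```text
t 17.1 p [ 0.4698 -0.0634  0.0772] yaw_y -6.6 zax [-0.  0. -1.] F [ 1.69 -0.45 -2.24] T [-0.08 -0.21 -0.16] w 0.192 gf 55.005515813827515 j [-0.56  0.49  0.8   2.15 -0.54  0.72  0.48]
t 17.35 p [ 0.4701 -0.0614  0.0772] yaw_y -6.6 zax [ 0.  0. -1.] F [ 0.74 -0.19 -2.38] T [-0.15 -0.24 -0.17] w 0.197 gf 55.00563204288483 j [-0.57  0.49  0.8   2.15 -0.54  0.72  0.47]
t 17.6 p [ 0.4702 -0.0599  0.0772] yaw_y -6.6 zax [-0.  0. -1.] F [ 1.03 -0.06 -2.88] T [-0.15 -0.24 -0.17] w 0.191 gf 55.00518321990967 j [-0.57  0.49  0.8   2.15 -0.54  0.72  0.47]
```

```bash
python3 -m creep '[[0.04,0,0,0,0],[0,0,0,0,0]]' >/dev/null; python3 st.py; python3 -m creep '[[0.04,0,0,0,0],[0,0,0,0,0]]' >/dev/null; python3 st.py; python3 -m creep '[[0.04,0,0,0,0],[0,0,0,0,0]]' >/dev/null; python3 st.py
```

```text
t 17.85 p [ 0.4704 -0.0583  0.0772] yaw_y -6.61 zax [-0.  0. -1.] F [ 0.7   0.09 -3.75] T [-0.21 -0.17 -0.18] w 0.19 gf 55.00519394874573 j [-0.58  0.49  0.8   2.15 -0.54  0.72  0.47]
t 18.1 p [ 0.4707 -0.0567  0.0772] yaw_y -6.6 zax [ 0.  0. -1.] F [ 1.8  -0.1  -2.53] T [-0.19 -0.22 -0.2 ] w 0.193 gf 55.005263686180115 j [-0.58  0.49  0.8   2.15 -0.54  0.72  0.46]
t 18.35 p [ 0.4708 -0.0551  0.0772] yaw_y -6.6 zax [-0.  0. -1.] F [ 1.36  0.09 -3.74] T [-0.15 -0.22 -0.16] w 0.19 gf 55.00544607639313 j [-0.58  0.49  0.8   2.15 -0.54  0.72  0.46]
```

```bash
python3 -m creep '[[0.05,0,0,0,0],[0.05,0,0,0,0],[0.05,0,0,0,0],[0,0,0,0,0]]' >/dev/null; python3 st.py; python3 -m creep '[[0.06,0,0,0,0],[0.06,0,0,0,0],[0.06,0,0,0,0],[0,0,0,0,0]]' >/dev/null; python3 st.py; python3 -m creep '[[0.06,0,0,0,0],[0.06,0,0,0,0],[0.06,0,0,0,0],[0,0,0,0,0]]' >/dev/null; python3 st.py
```

```text
t 18.85 p [ 0.4715 -0.0489  0.0772] yaw_y -6.59 zax [-0.  0. -1.] F [ 1.47  0.87 -2.88] T [-0.08 -0.27 -0.16] w 0.189 gf 55.00692665576935 j [-0.6   0.49  0.8   2.15 -0.54  0.72  0.45]
t 19.35 p [ 0.4724 -0.0418  0.0772] yaw_y -6.59 zax [-0.  0. -1.] F [ 2.48  0.85 -2.57] T [-0.01 -0.35 -0.16] w 0.192 gf 55.00720739364624 j [-0.61  0.49  0.8   2.15 -0.54  0.72  0.43]
t 19.85 p [ 0.4732 -0.0346  0.0772] yaw_y -6.59 zax [-0.  0. -1.] F [ 2.02  1.96 -3.86] T [-0.03 -0.32 -0.2 ] w 0.192 gf 55.006969571113586 j [-0.63  0.49  0.8   2.14 -0.54  0.72  0.42]
```

```bash
python3 -m creep '[[0.07,0,0,0,0],[0.07,0,0,0,0],[0.07,0,0,0,0],[0.07,0,0,0,0],[0,0,0,0,0]]' >/dev/null; python3 st.py; python3 -m creep '[[0.07,0,0,0,0],[0.07,0,0,0,0],[0.07,0,0,0,0],[0.07,0,0,0,0],[0,0,0,0,0]]' >/dev/null; python3 st.py; python3 look.py 6; python3 axis.py 6
```

```text
t 20.48 p [ 0.4745 -0.0234  0.0772] yaw_y -6.58 zax [ 0.  0. -1.] F [ 1.9   1.11 -3.26] T [-0.07 -0.29 -0.2 ] w 0.193 gf 55.007373690605164 j [-0.65  0.49  0.8   2.14 -0.54  0.72  0.4 ]
t 21.1 p [ 0.4757 -0.0123  0.0772] yaw_y -6.58 zax [-0.  0. -1.] F [ 1.7   0.34 -3.24] T [-0.02 -0.39 -0.08] w 0.192 gf 55.0052547454834 j [-0.68  0.49  0.8   2.14 -0.54  0.72  0.38]
fk grasp [ 0.4758 -0.0123  0.096 ] dir [1.147e-01 9.934e-01 5.000e-04]
scene 17 line px [[181.0, 184.34], [206.0, 195.96]] on z: [[0.495, 0.1779, 0.096], [0.489, 0.102, 0.096]]
  predicted px [[217.73, 201.91], [179.35, 182.45]] obs v at pred u [np.float64(201.42), np.float64(183.57)]
  line v at block 205.5 vs 197.25
  line v at pillow 190.87 vs 191.3
  line v at gear 180.85 vs 180.1
  px per 10mm: x [ 2.61 -2.77]  z [-0.17 -3.04]
top 9 line px [[190.0, 187.87], [205.0, 189.93]] on z: [[0.4992, 0.1766, 0.096], [0.4982, 0.1312, 0.096]]
  predicted px [[225.66, 196.74], [187.07, 187.71]] obs v at pred u [np.float64(192.76), np.float64(187.46)]
```

View pics/scene6.png

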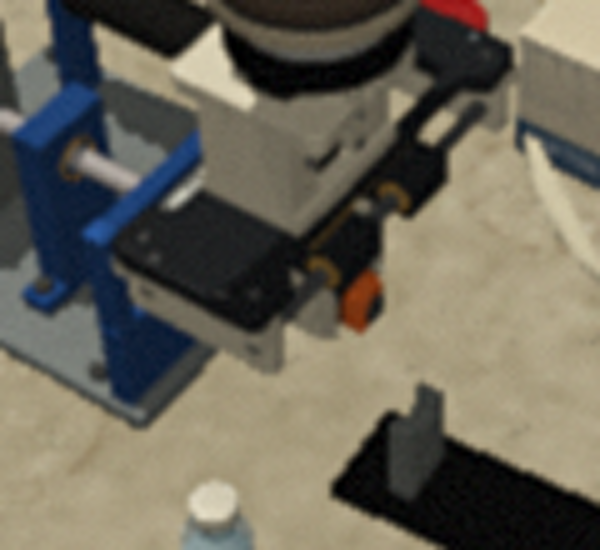

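Crop: the rod comes out of the take-up block and passes centrally through the pillow ring at (80,157), heading for the gearbox. No contact forces.

```bash
python3 -m creep '[[0.07,0,0,0,0],[0.07,0,0,0,0],[0.07,0,0,0,0],[0.07,0,0,0,0],[0,0,0,0,0]]' >/dev/null; python3 st.py; python3 -m creep '[[0.05,0,0,0,0],[0,0,0,0,0]]' >/dev/null; python3 st.py; python3 -m creep '[[0.05,0,0,0,0],[0,0,0,0,0]]' >/dev/null; python3 st.py; python3 -m creep '[[0.04,0,0,0,0],[0,0,0,0,0]]' >/dev/null; python3 st.py
```

```text
t 21.82 p [ 0.477  -0.0011  0.0772] yaw_y -6.58 zax [-0.  0. -1.] F [ 2.33  0.56 -3.21] T [-0.08 -0.35 -0.19] w 0.192 gf 55.001376271247864 j [-0.7   0.49  0.8   2.14 -0.54  0.72  0.35]
t 22.07 p [0.4772 0.0005 0.0772] yaw_y -6.6 zax [-0.  0. -1.] F [ 2.33 -0.15 -2.77] T [-0.24 -0.27 -0.13] w 0.186 gf 54.99921441078186 j [-0.7   0.49  0.81  2.14 -0.54  0.72  0.35]
t 22.32 p [0.4775 0.0025 0.0772] yaw_y -6.6 zax [-0.  0. -1.] F [ 2.31 -0.23 -3.29] T [-0.32 -0.33 -0.1 ] w 0.193 gf 54.998252391815186 j [-0.71  0.49  0.81  2.14 -0.54  0.72  0.35]
t 22.57 p [0.4776 0.0041 0.0772] yaw_y -6.61 zax [-0.  0. -1.] F [ 1.13 -0.75 -3.62] T [-0.32 -0.34 -0.11] w 0.191 gf 54.99773919582367 j [-0.71  0.5   0.81  2.14 -0.55  0.72  0.34]
```

```bash
python3 -m creep '[[0.04,0,0,0,0],[0,0,0,0,0]]' >/dev/null; python3 st.py; python3 -m creep '[[0.04,0,0,0,0],[0,0,0,0,0]]' >/dev/null; python3 st.py; python3 -m creep '[[0.04,0,0,0,0],[0,0,0,0,0]]' >/dev/null; python3 st.py
```

```text
t 22.82 p [0.4779 0.0057 0.0772] yaw_y -6.6 zax [ 0.  0. -1.] F [ 1.83 -0.85 -3.54] T [-0.37 -0.32 -0.15] w 0.193 gf 54.99749958515167 j [-0.71  0.5   0.81  2.14 -0.55  0.72  0.34]
t 23.07 p [0.478  0.0073 0.0772] yaw_y -6.6 zax [ 0.  0. -1.] F [ 2.2  -0.81 -3.37] T [-0.29 -0.39 -0.14] w 0.191 gf 54.9971866607666 j [-0.72  0.5   0.81  2.14 -0.55  0.72  0.34]
t 23.32 p [0.4782 0.0089 0.0772] yaw_y -6.6 zax [ 0.  0. -1.] F [ 2.06 -0.13 -3.35] T [-0.31 -0.29 -0.13] w 0.192 gf 54.996880888938904 j [-0.72  0.5   0.81  2.14 -0.55  0.72  0.33]
```

```bash
python3 -m creep '[[0.04,0,0,0,0],[0,0,0,0,0]]' >/dev/null; python3 st.py; python3 -m creep '[[0.04,0,0,0,0],[0,0,0,0,0]]' >/dev/null; python3 st.py; python3 -m creep '[[0.04,0,0,0,0],[0,0,0,0,0]]' >/dev/null; python3 st.py; python3 -m creep '[[0.04,0,0,0,0],[0,0,0,0,0]]' >/dev/null; python3 st.py
```

```text
t 23.57 p [0.4784 0.0105 0.0772] yaw_y -6.6 zax [ 0.  0. -1.] F [ 1.76 -0.41 -3.5 ] T [-0.33 -0.34 -0.12] w 0.194 gf 54.996541142463684 j [-0.72  0.5   0.81  2.14 -0.55  0.72  0.33]
t 23.82 p [0.4786 0.0121 0.0772] yaw_y -6.6 zax [-0.  0. -1.] F [ 1.31 -1.24 -3.37] T [-0.31 -0.36 -0.15] w 0.194 gf 54.99625861644745 j [-0.73  0.5   0.81  2.14 -0.55  0.72  0.33]
t 24.07 p [0.4787 0.0136 0.0772] yaw_y -6.6 zax [-0.  0. -1.] F [ 2.6   0.01 -4.22] T [-0.25 -0.32 -0.14] w 0.194 gf 54.99581694602966 j [-0.73  0.5   0.81  2.13 -0.55  0.72  0.32]
t 24.32 p [0.479  0.0152 0.0772] yaw_y -6.6 zax [ 0.  0. -1.] F [ 1.98 -0.54 -4.08] T [-0.32 -0.33 -0.15] w 0.193 gf 54.99546825885773 j [-0.73  0.5   0.81  2.13 -0.55  0.72  0.32]
```

```bash
python3 -m creep '[[0.04,0,0,0,0],[0,0,0,0,0]]' >/dev/null; python3 st.py; python3 -m creep '[[0.04,0,0,0,0],[0,0,0,0,0]]' >/dev/null; python3 st.py; python3 -m creep '[[0.04,0,0,0,0],[0,0,0,0,0]]' >/dev/null; python3 st.py
```

```text
t 24.57 p [0.4791 0.0168 0.0772] yaw_y -6.6 zax [ 0.  0. -1.] F [ 1.39  0.07 -3.55] T [-0.32 -0.32 -0.14] w 0.192 gf 54.995001554489136 j [-0.74  0.5   0.81  2.13 -0.55  0.73  0.32]
t 24.82 p [0.4793 0.0184 0.0772] yaw_y -6.6 zax [-0.  0. -1.] F [ 1.92 -0.38 -3.53] T [-0.33 -0.35 -0.11] w 0.191 gf 54.99454915523529 j [-0.74  0.5   0.81  2.13 -0.55  0.73  0.32]
t 25.07 p [0.4795 0.02   0.0772] yaw_y -6.6 zax [-0.  0. -1.] F [ 1.73 -0.12 -3.55] T [-0.27 -0.33 -0.14] w 0.191 gf 54.99407708644867 j [-0.74  0.5   0.81  2.13 -0.55  0.73  0.31]
```

```bash
python3 -m creep '[[0.05,0,0,0,0],[0,0,0,0,0]]' >/dev/null; python3 st.py; python3 -m creep '[[0.03,0,0,0,0],[0,0,0,0,0]]' >/dev/null; python3 st.py; python3 -m creep '[[0.025,0,0,0,0],[0,0,0,0,0]]' >/dev/null; python3 st.py;python3 -m creep '[[0.025,0,0,0,0],[0,0,0,0,0]]' >/dev/null; python3 st.py
```

```text
t 25.32 p [0.4798 0.022  0.0772] yaw_y -6.6 zax [ 0.  0. -1.] F [ 1.78  0.13 -3.18] T [-0.26 -0.35 -0.1 ] w 0.193 gf 54.99381959438324 j [-0.75  0.5   0.81  2.13 -0.55  0.73  0.31]
t 25.57 p [0.4799 0.0231 0.0772] yaw_y -6.6 zax [ 0.  0. -1.] F [ 1.49 -1.45 -2.48] T [-0.35 -0.35 -0.09] w 0.193 gf 54.99316334724426 j [-0.75  0.5   0.81  2.13 -0.55  0.73  0.31]
t 25.82 p [0.48   0.0241 0.0772] yaw_y -6.61 zax [ 0.  0. -1.] F [ 2.51 -1.24 -3.51] T [-0.44 -0.29 -0.11] w 0.193 gf 54.99282717704773 j [-0.75  0.5   0.81  2.13 -0.55  0.73  0.3 ]
t 26.07 p [0.4801 0.0251 0.0772] yaw_y -6.61 zax [ 0.  0. -1.] F [ 1.29 -0.68 -3.87] T [-0.37 -0.31 -0.08] w 0.191 gf 54.99260365962982 j [-0.75  0.5   0.81  2.13 -0.55  0.73  0.3 ]
```

```bash
python3 -m creep '[[0.02,0,0,0,0],[0,0,0,0,0]]' >/dev/null; python3 st.py; python3 -m creep '[[0.02,0,0,0,0],[0,0,0,0,0]]' >/dev/null; python3 st.py
```

```text
t 26.32 p [0.4802 0.0259 0.0772] yaw_y -6.61 zax [-0.  0. -1.] F [ 2.29 -0.75 -3.03] T [-0.43 -0.3  -0.16] w 0.191 gf 54.99245524406433 j [-0.75  0.5   0.81  2.13 -0.55  0.73  0.3 ]
t 26.57 p [0.4802 0.0262 0.0772] yaw_y -6.63 zax [-0. -0. -1.] F [ 1.73 -3.42 -3.11] T [-0.95 -0.23 -0.13] w 0.194 gf 54.993887543678284 j [-0.76  0.5   0.81  2.13 -0.55  0.73  0.3 ]
```

```bash
python3 -m creep '[[0.012,0,0,0,0],[0,0,0,0,0]]' >/dev/null; python3 st.py; python3 -m creep '[[0.012,0,0,0,0],[0,0,0,0,0]]' >/dev/null; python3 st.py; python3 look.py 7 t
```

```text
t 26.82 p [0.4802 0.0262 0.0772] yaw_y -6.66 zax [-0.    -0.001 -1.   ] F [ 1.1  -4.71 -3.03] T [-1.28 -0.11 -0.06] w 0.193 gf 54.99447226524353 j [-0.76  0.5   0.81  2.13 -0.55  0.73  0.3 ]
t 27.07 p [0.4802 0.0263 0.0772] yaw_y -6.68 zax [-0.    -0.001 -1.   ] F [ 0.88 -6.6  -2.8 ] T [-1.62 -0.08 -0.1 ] w 0.193 gf 54.99460816383362 j [-0.76  0.5   0.81  2.13 -0.55  0.73  0.3 ]
```

View pics/scene7.png

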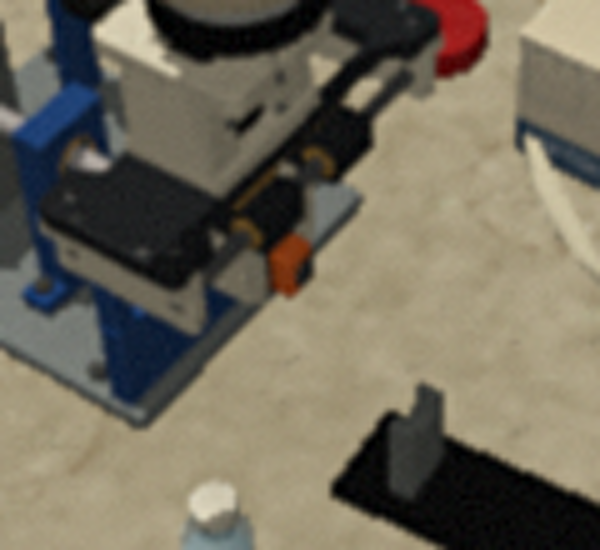

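Crop: the gripper is right in front of the take-up frame and the axial force rises with almost no motion, so the collar is seated (TCP 0.0263, expected 0.0265). Next I ease the push and release.

```bash
python3 -m creep '[[-0.012,0,0,0,0],[0,0,0,0,0.22],[0,0,0,0,0.26],[0,0,0,0,0.35],[0,0,0,0,0.5],[0,0,0,0,0.6],[0,0,0,0,0.6]]' 10 >/dev/null; python3 st.py; python3 -m creep '[[0,0,-0.2,0,0.6],[0,0,-0.5,0,0.6],[0,0,-0.8,0,0.6],[0,0,-1,0,0.6],[0,0,-1,0,0.6],[-1,0,-0.5,0,0.6],[-1,0,0,0,0.6],[-1,0,0,0,0.6],[-1,0,0,0,0.6],[-1,0,0,0,0.6],[0,0,0,0,0.6],[0,0,0,0,0.6]]' >/dev/null; python3 st.py; python3 look.py 8
```

```text
t 28.05 p [0.4803 0.0271 0.0772] yaw_y -6.61 zax [-0.  0. -1.] F [-0.57  0.17 -0.2 ] T [-0.07  0.06  0.  ] w 0.59 gf 0.0 j [-0.76  0.5   0.81  2.13 -0.55  0.73  0.3 ]
t 29.55 p [ 0.4572 -0.1713  0.2373] yaw_y -6.64 zax [-0.     0.001 -1.   ] F [ 0.95 -0.13  0.3 ] T [-0.08  0.1   0.02] w 0.601 gf 0.0 j [-0.57  0.29  1.05  1.94 -0.29  1.08  0.48]
```

View pics/scene8.png

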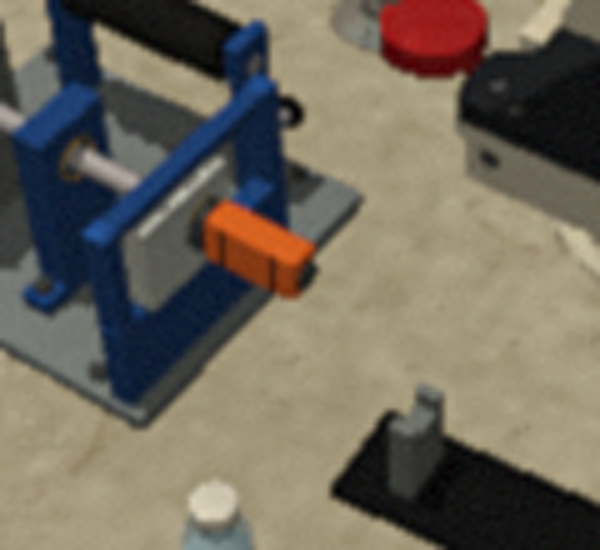

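Crop: the shaft is threaded, the collar lies against the take-up block at (203,225), and the gripper is clear. One quick numeric check before handing in.

Run:
```python
from h import *
y=np.array([.115,.9934])
for n in("scene","top"):
    im=dict(np.load(n+"8.npz"));W=cloud(im);hsv=cv2.cvtColor(im["pixels"],cv2.COLOR_BGR2HSV).astype(int)
    o=(hsv[...,0]<16)&(hsv[...,1]>140)&(hsv[...,2]>90)&(abs(W[...,0]-.48)<.04)&(abs(W[...,1]-.03)<.05)
    a=W[o][:,:2]@y; print(n,o.sum(),"grip along",a.min().round(4),a.max().round(4),"exp centre",(np.array([.4806,.0285])@y).round(4),"z",np.nanmax(W[o][:,2]).round(4))
    b=(hsv[...,1]<60)&(hsv[...,2]>100)&(abs(W[...,2]-.095)<.02)&(abs(W[...,0]-.465)<.02)&(abs(W[...,1]-.06)<.03)
    if b.sum(): q=W[b][:,:2]@y; print("  block face along",np.percentile(q,[5,25,50]).round(4))
```

```text
scene 241 grip along 0.057 0.11 exp centre 0.0836 z 0.1084
  block face along [0.1181 0.1226 0.1233]
top 110 grip along 0.0573 0.1084 exp centre 0.0836 z 0.1123
  block face along [0.1163 0.1164 0.1166]
```

```bash
python3 -c "
from cell import sign_off
print(sign_off())"
```

```text
the job is handed in; nothing more can be done
None
```

The shaft is threaded through the take-up block and the pillow block into the gearbox with its collar seated against the take-up block; the gripper let go and backed clear, and the job was handed in at about 30 s with under 8 N seen at the wrist.

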